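# Look into the food-waste caddy and shut it softly

### The arm

A 6-joint arm with a two-finger parallel gripper is mounted at the origin on a cart in front of the work surface, level with it; the furniture and walls round the work are solid. World frame = base frame: x ahead of the robot, y to its left, z up, the work surface at z = 0. Lengths are in mm, angles in rad, forces in N, time in s.
With the tool pointing down it reaches from about 250 to 800 mm from the base axis. Payload 8.5 kg.
Tool frame: the origin (TCP) lies at the very end of the fingers, on their centre line; the grasp point (between the pads) lies 19 mm behind it; z points along the fingers, y is the line along which they close (so a half turn about z gives the same grasp; the last joint's range is limited). The gripper opens to 85 mm and grips with 20 to 120 N. Pads are 22 mm wide; open, the fingers measure 114 mm over their backs; the gripper's body (76 mm by 85 mm) begins 54 mm behind the grasp point. The pads swing forward as they close: fully open they stand 13 mm farther back than shut.
Start: joints at [1.344, 0.238, -0.013, 1.319, 0, 1.571], TCP at [118.04, 511.513, 231.276] pointing down, gripper open.
Joint ranges: [-2.66, 2.66], [-1.03, 1.9], [-1.14, 1.46], [-1.82, 2.27], [-1.45, 1.34], [-3.14, 3.14]. Speed limits (rad/s): [2.22, 2.22, 2.79, 3.14, 3.14, 3.14].

### API

Orientations are given as a 3x3 rotation matrix whose columns are the frame's x, y, z axes.
In Python, from workcell import monitor, read_camera, camera_model, order, finder gives the robot as it stands. The module is installed in compiled form; this text tells all that it offers.
- The arm moves only by the tool apply_moves, never from a script. Its argument "steps" is one flat list of numbers, 5 for each row, row after row: the closure, from -1 (fully open) to 1 (shut), then the shift along the tool's x, y, z normalised to -1 to 1, where 1 is 0.8 m, then the turn about the tool's z normalised to -1 to 1, where 1 is 0.5 rad. In form: [hand, tx, ty, tz, roll, hand, tx, ty, tz, roll, ...]. A call has 1 to 10 rows; each row is the pose to reach, as a shift and turn from the pose commanded when the call began, along the tool's axes at that moment; what a row does not reach only later rows make up. A row lasts 1/10 s, in which the tool goes at most 50 mm and 8.59 degrees, less where a joint would pass 70% of its speed; a pose out of reach is approached as far as the arm can. A call with a number of a shift or a turn outside -1 to 1 is refused whole. A call with a gripper value outside its range is refused whole. The fingers move at their own pace and stop on an object; "grip_force" is the grip in N (left out, the last holds). Time passes only in rows, so rows that repeat a pose let the fingers close. It gives the time, the measured TCP pose, the force, the opening and the grip force at its end, in the units of the state.
- monitor.read_state(): the state, without advancing time (a new reading comes with each control period).
- read_camera(name): name is "scene" or "top" or "wrist"; returns the picture (400x640x3 uint8, red, green, blue); there is no depth.
- camera_model(name): a dict with "fovy" (degrees; the focal length in pixels is half the picture's height over the tangent of half this angle, whatever the lens; pixels are square), "cx", "cy" (the principal point, pixels), "rvec" (rotation vector, rad) and "tvec" (3), from world to camera coordinates, as OpenCV has them; the wrist camera has in their place "T_tool_cam" (4x4, takes a point from camera to tool coordinates, whose origin is the TCP and whose axes are the flange's). Camera axes: x right, y down, z forward; pixel columns grow to the right and rows downward; lengths in mm; the calibration is good to about 2 mm. The wrist camera is an equidistant fisheye: a pixel r from the principal point sees the ray r / f radians off the axis. A picture is of the moment at which its call begins: read the wrist's pose just before it. camera_model takes no time and is no camera call.
- order.close_job(): hands the job in; it is judged then, once.
Trained networks look in the newest picture that a camera, given by its name, has taken for a name from the list of things; names that differ only in an ending like _2 or _b are one class to them, and where a whole thing is asked for, a point or a joint stands for the part that bears it (a point fixed in the world has none). Each returns a list of dicts, best first, with "conf" (0 to 1); they miss things now and then, are a little off and sometimes report something else, mostly with a low value. They report only what shows in the picture. A call takes as long as a camera call. They do not tell look-alikes from the thing itself.
- finder.silhouettes(query, camera): "mask" (400x640 bool, what is visible of it) and "pixel" ([column, row] in pixels, amid what is visible of it).
The state is a dict: "clock": time; "joint_pos": joint angles; "joint_vel": joint speeds; "tau": joint torques, N m; "eef_pos": TCP position; "eef_rot": TCP orientation; "contact_force": force on the tool from outside, world axes, zero at the start; "wrist_torque": the same for the moment, N m; "grip_width": finger opening in mm; "finger_force": force on a finger pad.
Only numpy, scipy, OpenCV 4.12 (cv2) and the standard library are available. Lean on these libraries where they do the work, as an engineer would, in place of code of your own. Each camera call takes 0.05 s, during which the arm holds its last target. There are 200 camera calls.

### The job

Open the steel food-waste caddy for a look inside without lifting its lid by hand: push the bolt on the lid all the way out of its keeper, then press the front lever right down and keep the lid fully open for about three seconds. Then let the lever up slowly, so that the lid comes down softly and does not slam, and push the bolt fully home again. Do not shift the mug, the jam jar, the pepper mill or the peeler that stand round it.

Things in the scene. Friction and masses are not known exactly. Their poses are not given: they have to be found in the camera images.
- caddy: Steel food-waste caddy, fixed, 150 (x) x 200 (y) x 150 mm high, plus a black lid with its top 165 mm above the worktop. Origin: centre of its underside. x points from the front (lever side, shell face at x = -75 mm) to the back (lid hinge), y to the left seen from the front, z up. It stands turned 0.55 to 0.95 rad counter-clockwise, its lever pointing toward the robot and to the robot's right.
- caddy_lid (a joint): Black lid, hinged along y at the back (hinge line at x = +78, z = 155 mm in the caddy frame). 0 = shut, 1.2 rad = fully open (its stop). It weighs 0.26 kg, falls shut by itself and is linked inside the shell to the lever: lid angle = 1.71 x lever angle. While the bolt is in its keeper the lid is held down and the lever stops after about 0.01 to 0.03 rad.
- caddy_lever (a joint): Press lever on the front of the caddy, pivot along y at x = -82, z = 88 mm in the caddy frame. 0 = at rest, pointing 0.35 rad above level; 0.70 rad = right down, 0.35 rad below level (its stop). About 6 to 8 N on the pad starts the lid, 2 to 4 N keeps it open short of the stop; it has no catch and comes back up under the lid's weight.
- lever_pad (a point): Middle of the top of the lever's flat black pad (36 mm along the lever, 56 mm across in y, 9 mm thick), 70 mm out from the pivot. At rest 117 mm above the worktop and 146 mm ahead of the caddy's centre; about 50 mm lower when right down. Between the pad's middle and the shell's front are about 70 mm.
- caddy_bolt (a joint): Steel sliding bolt on the left front of the lid. 0 = fully home, its tip in the steel keeper staple on the caddy's left side; it slides along the caddy's -y (right, toward the lid's middle) to 0.022 m = all the way back (its stop). The tip leaves the keeper at about 0.012 m. Stays where it is left; about 2 N of friction.
- bolt_knob (a point): Middle of the top of the bolt's upright knob, a block 15 mm in x, 9 mm in y, 15 mm tall above the bolt bar; its top is 191 mm above the worktop with the lid shut. With the bolt home the knob is at x = -50, y = +68 mm in the caddy frame and moves with the bolt. The bolt runs through two bridges, whose tops are 180 mm above the worktop, at y = 31 and 88 mm (each 10 mm in y).
- used_mug: White mug with grey dots, 82 mm wide without its handle, 91 mm high; stands on the worktop to the left of the caddy as the robot sees it. Origin: at the underside, in the middle of the outline with the handle (18 mm from the cup's axis toward the handle).
- jam_jar: Glass jam jar with a lid, 62 mm wide, 99 mm high; stands on the worktop to the right of the caddy as the robot sees it. Origin: centre of its underside.
- pepper_mill: Wooden pepper mill, 58 mm wide, 170 mm high; stands farther to the right. Origin: centre of its underside.
- peeler: Yellow vegetable peeler, 170 mm long, 18 mm high, lies on the worktop to the left of the mug. Origin: centre of its underside.
Things that resemble listed ones, but are neither listed nor needed, are in the scene too. There is more than one size of the pepper_mill; the job needs the middle-sized.

How it is judged (in metres and radians):
On the way, in this order (a step that is already met when the one before it is completed fails the run):
1. the bolt is drawn out of its keeper with the lid shut (value of joint caddy_bolt above 0.017 m and value of joint caddy_lid below 0.06 rad), for 0.1 s.
2. the lid is kept fully open with the lever for 2 s (value of joint caddy_lid above 1.08 rad and distance between the grasp point and lever_pad below 0.09 m), for 2 s.
3. the lid is down again, the bolt still drawn back (value of joint caddy_lid below 0.04 rad and value of joint caddy_bolt above 0.012 m), for 0.1 s.
At the end, for the whole second after the job is handed in: The lid is shut (under 0.04 rad), the lever up (under 0.03 rad) and the bolt home in its keeper (within 4 mm); mug, jam jar, pepper mill and peeler are within 20 mm of where they stood, the first three upright (value of joint caddy_lid below 0.04 rad and value of joint caddy_lever below 0.03 rad and value of joint caddy_bolt below 0.004 m and distance of each of used_mug, jam_jar, pepper_mill, peeler from where it was at the start of the episode below 0.02 m and angle between each of used_mug, jam_jar, pepper_mill's own z axis and vertical below 0.2 rad); the robot touches nothing.
It fails at once if the lid slams (it falls faster than 2 rad/s) (velocity of joint caddy_lid below -2 rad/s).
It fails at once if the lid is up while the fingertips are not at the lever's pad (lifted by hand, or let go) (value of joint caddy_lid above 0.12 rad and distance between the grasp point and lever_pad above 0.09 m).
It fails at once if the mug, jar, pepper mill or peeler is lifted or shifted (distance of any of used_mug, jam_jar, pepper_mill, peeler from where it was at the start of the episode above 0.02 m).
It also fails if it takes over 58 s, if anything falls off the work surface, if the arm or the gripper's body presses on something with over 40 N, if the wrist force passes 120 N, or if a joint passes its speed limit or range.

## Working session

There is one attempt and no reset: what is moved stays moved. The work goes in short steps, Python scripts to look and compute and a tool call to move; the robot and the scene stay as the last step left them, time stands still between calls to the robot, and variables do not carry over. Pictures are saved under pics/ and viewed, at most 10 in all, crops included, and the job is handed in when it is done.

Besides the shell and the picture viewer there is one more tool, called as name(argument=value, ...) on one line, values as JSON. apply_moves: Moves the arm, as the interface text tells. Its arguments: {"type":"object","properties":{"steps":{"type":"array"},"grip_force":{"type":"number"}},"required":["steps"]}

```bash
mkdir -p pics; cat > h.py <<'E'
import numpy as np, cv2
from workcell import monitor, read_camera, camera_model, order, finder
def cam(n):
    m=camera_model(n); f=200/np.tan(np.radians(m['fovy'])/2)
    return m,np.array([[f,0,m['cx']],[0,f,m['cy']],[0,0,1]])
def proj(n,P):
    m,K=cam(n); return cv2.projectPoints(np.array(P,float).reshape(-1,3),np.array(m['rvec'],float),np.array(m['tvec'],float),K,None)[0].reshape(-1,2)
def onplane(n,px,z):
    m,K=cam(n);R=cv2.Rodrigues(np.array(m['rvec'],float))[0];t=np.array(m['tvec'],float).ravel()
    d=R.T@np.linalg.solve(K,[px[0],px[1],1]);c=-R.T@t
    return c+d*(z-c[2])/d[2]
E
python3 - <<'E'
from h import *
s=monitor.read_state();print(s['clock'],s['eef_pos'],np.round(s['eef_rot'],3).tolist(),s['contact_force'])
for n in ['scene','top']:
    im=read_camera(n);cv2.imwrite(f'pics/{n}.png',im[...,::-1])
    m,K=cam(n);print(n,K[0,0],-cv2.Rodrigues(np.array(m['rvec'],float))[0].T@np.array(m['tvec'],float).ravel())
    for q,z in [('lever_pad',117),('bolt_knob',191),('caddy',80),('caddy_lid',165),('used_mug',45),('jam_jar',50),('pepper_mill',85),('peeler',9)]:
        for r in finder.silhouettes(q,n)[:3]:
            print(q,round(r['conf'],2),np.round(r['pixel']),r['mask'].sum(),np.round(onplane(n,r['pixel'],z)))
E
```

```text
0.0 [117.97521472 511.16213507 230.67563727] [[-0.974, 0.225, -0.0], [0.225, 0.974, -0.001], [0.0, -0.001, -1.0]] [-0.68797166  0.52414778 -0.161358  ]
scene 496.9668020536616 [-251.88528071  898.78735999 1314.42042242]
caddy 0.81 [315. 183.] 1194 [675. -27.  80.]
caddy_lid 0.88 [312. 181.] 1155 [626.  37. 165.]
used_mug 0.97 [279. 253.] 492 [546. 263.  45.]
used_mug 0.42 [344. 173.] 219 [ 665. -176.   45.]
jam_jar 0.62 [225. 322.] 350 [464. 544.  50.]
jam_jar 0.5 [343. 173.] 234 [ 664. -165.   50.]
pepper_mill 0.62 [282. 253.] 511 [516. 276.  85.]
pepper_mill 0.55 [399. 142.] 90 [ 607. -428.   85.]
pepper_mill 0.49 [407. 138.] 95 [ 605. -473.   85.]
peeler 0.86 [225. 322.] 339 [486. 532.   9.]
peeler 0.39 [345. 174.] 221 [ 684. -202.    9.]
top 468.878033416246 [-161.73339408 -108.32816635 1506.57148124]
lever_pad 0.69 [364. 220.] 235 [494. -70. 117.]
bolt_knob 0.42 [335. 207.] 73 [485.  27. 191.]
caddy 0.91 [337. 196.] 3776 [585.  39.  80.]
caddy 0.35 [334. 187.] 2465 [615.  56.  80.]
caddy_lid 0.65 [332. 188.] 2489 [566.  54. 165.]
caddy_lid 0.38 [335. 204.] 49 [510.  30. 165.]
used_mug 0.58 [281. 200.] 709 [546. 232.  45.]
jam_jar 0.86 [390. 193.] 382 [ 650. -138.   50.]
pepper_mill 0.77 [432. 236.] 923 [ 498. -294.   85.]
pepper_mill 0.73 [458. 256.] 201 [ 447. -385.   85.]
pepper_mill 0.7 [470. 228.] 457 [ 554. -416.   85.]
peeler 0.71 [200. 202.] 198 [497. 527.   9.]
```

```bash
python3 -c "
import cv2,numpy as np
a=cv2.imread('pics/scene.png');b=cv2.imread('pics/top.png')
cv2.imwrite('pics/both.png',cv2.resize(np.vstack([a,b]),(480,600)))"
```

```text
(no output)
```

View pics/top.png

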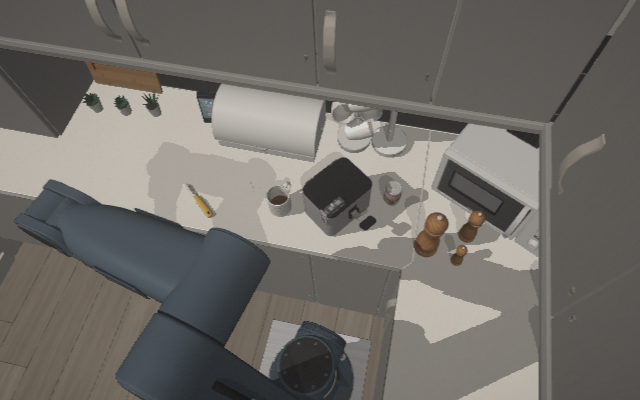

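View pics/scene.png

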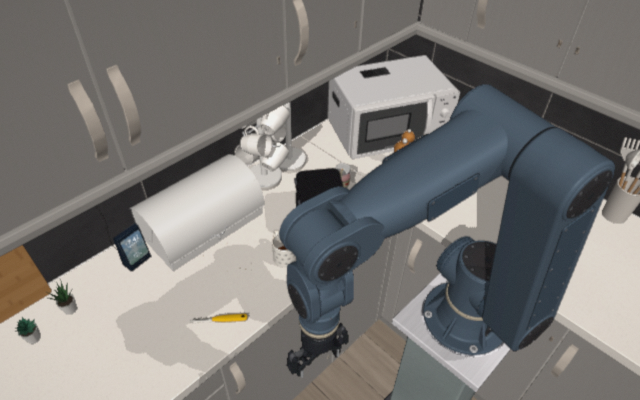

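The top view shows the caddy lid at about (337,187), the black lever pad at (367,222), the bolt near (333,206), the mug at (279,201), the jar at (392,192) and the mills at (432,236), (470,228) and (458,256). In the scene view the arm hides most of the caddy. I'll fit the caddy pose from the top masks.

```bash
cat >> h.py <<'E'
def c2w(p,P):
    x,y,a=p;P=np.array(P,float).reshape(-1,3);c,s=np.cos(a),np.sin(a)
    return np.c_[x+c*P[:,0]-s*P[:,1],y+s*P[:,0]+c*P[:,1],P[:,2]]
def box(x0,x1,y0,y1,z0,z1): return [(x,y,z) for x in(x0,x1) for y in(y0,y1) for z in(z0,z1)]
E
python3 - <<'E'
from h import *
from scipy.optimize import minimize
read_camera('top')
lid=finder.silhouettes('caddy_lid','top')[0]['mask'];cad=finder.silhouettes('caddy','top')[0]['mask']
pad=finder.silhouettes('lever_pad','top')[0]['mask']
def hull(p,B):
    m=np.zeros((1600,2560),np.uint8)
    q=cv2.convexHull((proj('top',c2w(p,B))*4).astype(np.int32));cv2.fillConvexPoly(m,q,1);return cv2.resize(m.astype(np.float32),(640,400),interpolation=cv2.INTER_AREA)
def iou(a,b): b=b.astype(float);return np.minimum(a,b).sum()/np.maximum(a,b).sum()
L=box(-77,77,-102,102,150,165);S=box(-75,75,-100,100,0,160);Pd=[(-146,0,117)]
pm=np.argwhere(pad).mean(0)[::-1];print(pm,pad.sum())
def cost(p): return -iou(hull(p,L),lid)-iou(np.maximum(hull(p,L),hull(p,S)),cad)
def best(c): 
    r=None
    for a in (.55,.75,.95):
        t=minimize(c,[575,45,a],method='Nelder-Mead',options=dict(initial_simplex=[[575,45,a],[595,45,a],[575,65,a],[575,45,a+.1]],xatol=.2,fatol=1e-5))
        if r is None or t.fun<r.fun:r=t
    return r
r=best(cost);print(r.x,r.fun,proj('top',c2w(r.x,Pd)))
r=best(lambda p:cost(p)+.02*np.hypot(*(proj('top',c2w(p,Pd))[0]-[367,222])));print(r.x,r.fun)
p=r.x
print('pad,knob',c2w(p,[(-146,0,117),(-50,68,191)]),proj('top',c2w(p,[(-146,0,117),(-50,68,191)])))
im=read_camera('top')[...,::-1].copy()
big=cv2.resize(im[130:260,260:420],None,fx=4,fy=4,interpolation=cv2.INTER_CUBIC)
for P in c2w(p,box(-75,75,-100,100,165,165)+[(-146,0,117),(-50,68,191)]):
    u=(proj('top',P)[0]-[260,130])*4+2;cv2.circle(big,tuple(int(v) for v in u),3,(0,0,255),-1)
cv2.imwrite('pics/fit.png',big)
E
```

```text
[363.3440367  220.06880734] 218
[577.14818732  38.44585702   0.93001287] -1.7676634236534785 [[366.68060272 222.03306114]]
[576.97875636  38.21248785   0.93609133] -1.7649136229104792
pad,knob [[490.40951735 -79.35352279 117.        ]
 [492.57498462  38.27007497 191.        ]] [[366.93993722 221.9279367 ]
 [331.61107161 204.49545661]]
```

View pics/fit.png

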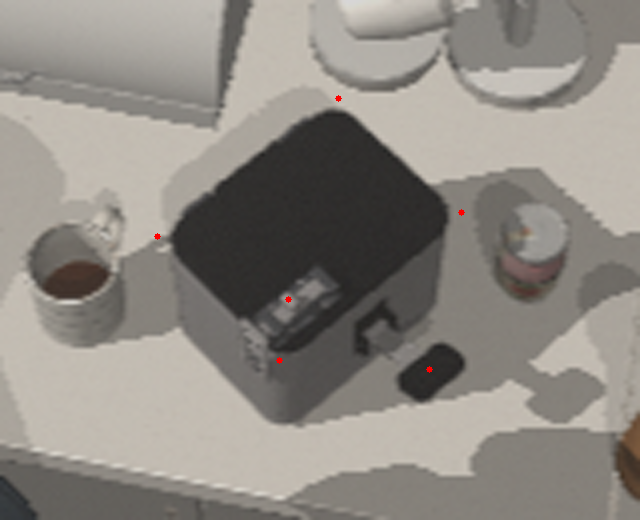

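The fit puts the caddy at about (577, 38) with yaw 0.93; the pad dot sits on the pad, and the outline is plausible given the lid's rounded corners. Next I'll move over the front of the caddy for a close wrist view.

apply_moves(steps=[-1,0,0,-0.1,-0.3,-1,-0.597,-0.517,-0.125,-1,-1,-0.597,-0.517,-0.125,-1,-1,-0.597,-0.517,-0.125,-1,-1,-0.597,-0.517,-0.125,-1,-1,-0.597,-0.517,-0.125,-1,-1,-0.597,-0.517,-0.125,-1,-1,-0.597,-0.517,-0.125,-1,-1,-0.597,-0.517,-0.125,-1,-1,-0.597,-0.517,-0.125,-1])

```text
clock: 2.15
eef_pos: [380.5, 151.1, 316.9]
eef_rot: [[-0.963, -0.27, 0.001], [-0.27, 0.963, 0.0], [-0.001, 0.0, -1.0]]
contact_force: [1.5, 0.6, 0.5]
grip_width: 85.6
finger_force: 0.0
```

apply_moves(steps=[-1,-0.081,-0.219,-0.015,-1,-1,-0.081,-0.219,-0.015,-1,-1,-0.081,-0.219,-0.015,-1,-1,-0.081,-0.219,-0.015,-1,-1,-0.081,-0.219,-0.015,-1,-1,-0.081,-0.219,-0.015,-1,-1,-0.081,-0.219,-0.015,-1])

```text
clock: 2.85
eef_pos: [488.8, 2.2, 328.3]
eef_rot: [[-0.717, -0.697, -0.001], [-0.697, 0.717, 0.0], [0.0, 0.001, -1.0]]
contact_force: [-0.3, 0.0, 0.3]
grip_width: 85.7
finger_force: 0.0
```

```bash
cat >> h.py <<'E'
def wcam():
    s=monitor.read_state();m=camera_model('wrist');f=200/np.tan(np.radians(m['fovy'])/2)
    T=np.eye(4);T[:3,:3]=s['eef_rot'];T[:3,3]=s['eef_pos'];return T@np.array(m['T_tool_cam']),f,m['cx'],m['cy']
def wproj(W,P):
    T,f,cx,cy=W;q=(np.array(P,float).reshape(-1,3)-T[:3,3])@T[:3,:3];r=np.hypot(q[:,0],q[:,1]);th=np.arctan2(r,q[:,2])
    return np.c_[cx+f*th*q[:,0]/r,cy+f*th*q[:,1]/r]
def wplane(W,px,z):
    T,f,cx,cy=W;d=np.array([px[0]-cx,px[1]-cy]);r=np.hypot(*d);v=T[:3,:3]@np.r_[d/r*np.sin(r/f),np.cos(r/f)]
    return T[:3,3]+v*(z-T[2,3])/v[2]
E
python3 - <<'E'
from h import *
W=wcam();im=read_camera('wrist')[...,::-1].copy();s=monitor.read_state()
print(s['eef_pos'],s['joint_pos'],W[0].round(2).tolist(),W[1:])
np.save('W1.npy',W[0]);cv2.imwrite('pics/w1raw.png',im)
for q,z in [('lever_pad',117),('bolt_knob',185),('caddy_lid',165)]:
    for r in finder.silhouettes(q,'wrist')[:2]: print(q,r['conf'],r['pixel'],r['mask'].sum(),wplane(W,r['pixel'],z))
p=(577,38.2,.936)
for P in c2w(p,box(-75,75,-100,100,165,165)+[(-146,0,117),(-50,68,191)]):
    u=wproj(W,P)[0];cv2.circle(im,tuple(int(v) for v in u),3,(0,0,255),-1)
cv2.imwrite('pics/w1.png',im)
E
```

```text
[488.70471135   2.61772733 328.52171239] [ 5.23129816e-03  1.61689891e-01  1.34167883e-01  1.54366631e+00
  1.99293090e-04 -7.67718029e-01] [[-0.7, 0.68, 0.23, 429.55], [0.72, 0.66, 0.22, -54.74], [-0.0, 0.32, -0.95, 471.41], [0.0, 0.0, 0.0, 1.0]] (np.float64(309.70691628693146), 320.82386014491664, 193.15968187153624)
lever_pad 0.74 [270.4, 119.0] 1932 [491.40742991 -75.28810526 117.        ]
bolt_knob 0.7 [338.4, 205.1] 832 [495.73042185  33.97040171 185.        ]
caddy_lid 0.84 [297.9, 237.3] 18760 [558.44680386  35.30245905 165.        ]
```

View pics/w1.png

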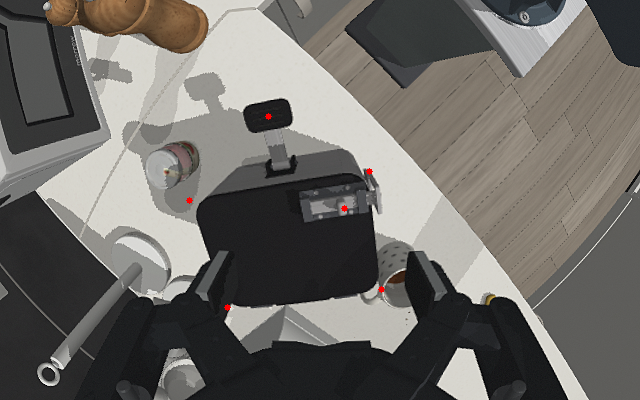

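The wrist view shows the pad at (268,115), the bolt with its knob at (344,206) and the jar at (172,165); the projected pad and knob land on the real ones. One magnified crop to refine the knob and yaw.

```bash
python3 - <<'E'
import cv2,numpy as np
a=cv2.imread('pics/w1raw.png')[90:240,230:390]
cv2.imwrite('pics/w1c.png',cv2.resize(a,None,fx=4,fy=4,interpolation=cv2.INTER_CUBIC))
E
```

```text
(no output)
```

View pics/w1c.png

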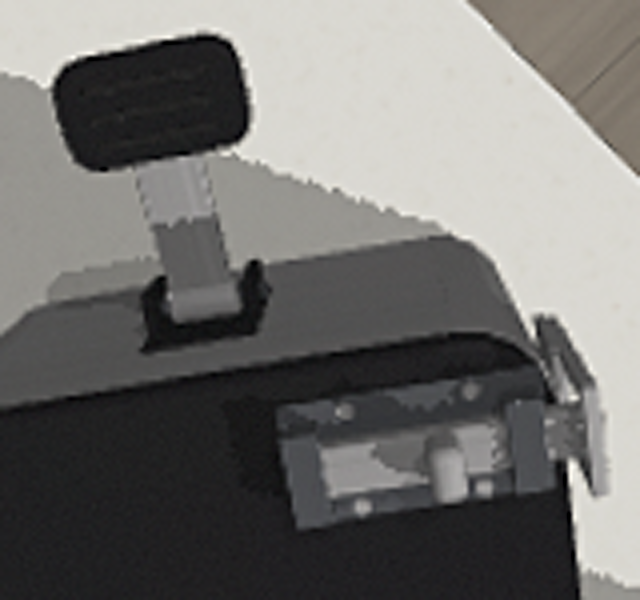

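```bash
python3 - <<'E'
from h import *
m,K=camera_model('wrist'),0
W=(np.load('W1.npy'),309.70691628693146,320.82386,193.15968)
k=wplane(W,(342.75,209.5),191);pd=wplane(W,(268.3,115.5),117);b1=wplane(W,(307.5,210.5),180);b2=wplane(W,(363.2,201.75),180)
print(k,pd,b1,b2,np.hypot(*(b2-b1)[:2]),'expect57',np.hypot(*(k-pd)[:2]),'expect',np.hypot(96,68))
d=b2-b1;print('yaw bridges',np.arctan2(d[1],d[0])-np.pi/2)
d=k-pd;print('yaw k-p',np.arctan2(d[1],d[0])-np.arctan2(68,96))
s=monitor.read_state();print(np.degrees(np.arctan2(*s['eef_rot'][::-1][1:2,1],s['eef_rot'][0,1])) ,s['eef_pos'])
E
```

```text
[494.61149469  38.4375024  191.        ] [490.07963639 -79.84845763 117.        ] [522.86736041  17.23145095 180.        ] [476.86437978  50.99060524 180.        ] 57.060973751682326 expect57 118.37274213410875 expect 117.64352935882194
yaw bridges 0.9377134716235513
yaw k-p 0.9162053867407275
134.38011982804449 [488.81002022   2.85707633 328.78109369]
```

apply_moves(steps=[0.4,-0.036,0.0274,0.06,-0.316,0.4,-0.036,0.0274,0.12,-0.316,0.4,-0.036,0.0274,0.135,-0.316,0.4,-0.036,0.0274,0.135,-0.316,0.4,-0.036,0.0274,0.135,-0.316,0.4,-0.036,0.0274,0.135,-0.316])

```text
clock: 3.65
eef_pos: [495.6, 37.8, 222.3]
eef_rot: [[-0.597, -0.802, 0.003], [-0.802, 0.597, 0.0], [-0.002, -0.002, -1.0]]
contact_force: [-1.0, 0.7, -0.1]
grip_width: 25.8
finger_force: 0.0
```

```bash
python3 - <<'E'
from h import *
s=monitor.read_state();W=wcam();im=read_camera('wrist')[...,::-1].copy()
print(s['eef_pos'],s['eef_rot'].round(3).tolist() if hasattr(s['eef_rot'],'round') else s['eef_rot'],s['grip_width'])
for r in finder.silhouettes('bolt_knob','wrist')[:2]: print(r['conf'],r['pixel'],wplane(W,r['pixel'],187))
u=wproj(W,(494,38.4,191))[0];print(u);cv2.circle(im,tuple(int(v) for v in u),2,(0,0,255),-1)
u=wproj(W,s['eef_pos'])[0];cv2.circle(im,tuple(int(v) for v in u),2,(0,255,0),-1)
cv2.imwrite('pics/w2.png',im)
E
```

```text
[495.57171994  37.76042546 222.27337815] [[-0.597, -0.802, 0.003], [-0.802, 0.597, 0.0], [-0.002, -0.002, -1.0]] 25.80248376402187
0.7 [317.2, 216.6] [493.32201858  31.57803545 187.        ]
0.35 [393.9, 281.7] [480.212851   104.57517462 187.        ]
[322.83697781 227.83750211]
```

View pics/w2.png

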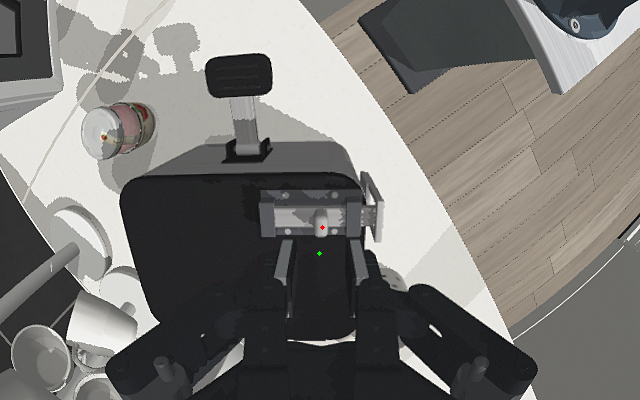

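The red dot sits on the knob at (322,228), and the fingers straddle it. Descend and close.

apply_moves(steps=[0.4,0,0.002,0.025,0,0.4,0,0.002,0.0475,0,0.4,0,0.002,0.0475,0,0.4,0,0.002,0.0475,0,1,0,0.002,0.0475,0,1,0,0.002,0.0475,0,1,0,0.002,0.0475,0,1,0,0.002,0.0475,0,1,0,0.002,0.0475,0], grip_force=20)

```text
clock: 4.65
eef_pos: [494.5, 38.2, 183.7]
eef_rot: [[-0.597, -0.802, 0.003], [-0.802, 0.597, -0.001], [-0.001, -0.003, -1.0]]
contact_force: [1.4, -3.6, 5.9]
grip_width: 8.0
finger_force: 24.4
```

apply_moves(steps=[1,0,-0.006,0,0,1,0,-0.012,0,0,1,0,-0.018,0,0,1,0,-0.024,0,0,1,0,-0.027,0,0,1,0,-0.0285,0,0,1,0,-0.0285,0,0,1,0,-0.0285,0,0])

```text
clock: 5.45
eef_pos: [512.3, 25.2, 183.7]
eef_rot: [[-0.597, -0.802, 0.002], [-0.802, 0.597, 0.001], [-0.002, -0.001, -1.0]]
contact_force: [-0.7, 0.7, 7.8]
grip_width: 7.7
finger_force: 24.6
```

apply_moves(steps=[1,0,-0.003,0,0,1,0,-0.003,0,0,1,0,-0.003,0,0])

```text
clock: 5.75
eef_pos: [512.5, 25.0, 183.6]
eef_rot: [[-0.596, -0.803, -0.001], [-0.803, 0.596, 0.003], [-0.002, 0.003, -1.0]]
contact_force: [-7.1, 7.1, 12.0]
grip_width: 7.9
finger_force: 25.1
```

apply_moves(steps=[0.4,0,0.001,0,0,0.4,0,0.001,0,0,0.4,0,0.001,-0.0025,0,0.4,0,0,-0.06,0,0.6,0.04,-0.02,-0.06,0,1,0.09,-0.04,-0.06,0,1,0.1219,-0.056,-0.04,0,1,0.1219,-0.056,0,0,1,0.1219,-0.056,0.05,0,1,0.1219,-0.056,0.05,0])

```text
clock: 6.75
eef_pos: [488.3, -81.5, 138.6]
eef_rot: [[-0.598, -0.802, -0.008], [-0.802, 0.598, 0.001], [0.004, 0.007, -1.0]]
contact_force: [-0.9, -0.3, 1.3]
grip_width: 0.1
finger_force: 0.0
```

```bash
python3 - <<'E'
from h import *
s=monitor.read_state();W=wcam();im=read_camera('wrist')[...,::-1].copy()
print(s['clock'],s['eef_pos'],s['grip_width'])
for q,z in (('bolt_knob',187),('lever_pad',117)):
  for r in finder.silhouettes(q,'wrist')[:1]: print(q,r['conf'],r['pixel'],wplane(W,r['pixel'],z))
for P,c in (((512.5,25,191),(0,0,255)),((490.2,-79.6,117),(0,0,255)),(s['eef_pos'],(0,255,0))):
  u=wproj(W,P)[0];cv2.circle(im,tuple(int(v) for v in u),2,c,-1)
cv2.imwrite('pics/w3.png',im)
E
```

```text
6.75 [488.26658199 -81.47384029 138.62613707] 0.09414987963582748
bolt_knob 0.66 [301.7, 248.0] [ 475.6426512  -109.22579034  187.        ]
lever_pad 0.72 [317.0, 226.1] [485.85833489 -87.40821611 117.        ]
```

View pics/w3.png

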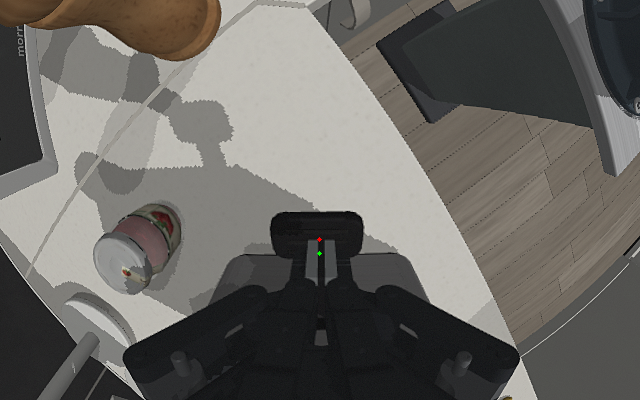

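apply_moves(steps=[1,0,0,0.013,0,1,0,0,0.022,0,1,0,0,0.028,0,1,0,0,0.034,0,1,0,0,0.04,0,1,0,0,0.046,0,1,0,0,0.052,0,1,0,0,0.058,0,1,0,0,0.064,0,1,0,0,0.07,0])

```text
clock: 7.9
eef_pos: [491.3, -82.2, 86.6]
eef_rot: [[-0.597, -0.802, 0.0], [-0.802, 0.597, -0.002], [0.001, -0.001, -1.0]]
contact_force: [-2.2, -3.4, 4.8]
grip_width: 0.1
finger_force: 2.3
```

apply_moves(steps=[1,0,0,0.005,0,1,0,0,0.01,0,1,0,0,0.014,0,1,0,0,0.018,0,1,0,0,0.02,0,1,0,0,0.02,0])

```text
clock: 8.5
eef_pos: [492.0, -81.2, 71.5]
eef_rot: [[-0.597, -0.803, 0.002], [-0.803, 0.597, 0.0], [-0.001, -0.001, -1.0]]
contact_force: [-1.9, 1.6, 15.8]
grip_width: 0.1
finger_force: 7.2
```

apply_moves(steps=[1,0,0,0.002,0,1,0,0,0.002,0,1,0,0,0.002,0,1,0,0,0.002,0,1,0,0,0.002,0,1,0,0,0.002,0,1,0,0,0.002,0,1,0,0,0.002,0,1,0,0,0.002,0,1,0,0,0.002,0])

```text
clock: 9.5
eef_pos: [492.1, -81.2, 71.1]
eef_rot: [[-0.597, -0.803, 0.003], [-0.803, 0.597, 0.0], [-0.002, -0.002, -1.0]]
contact_force: [-7.1, 0.9, 30.6]
grip_width: 0.2
finger_force: 14.7
```

```bash
python3 - <<'E'
from h import *
a=cv2.resize(read_camera('scene')[130:270,230:390,::-1],None,fx=3,fy=3)
b=cv2.resize(read_camera('top')[130:270,260:420,::-1],None,fx=3,fy=3)
cv2.imwrite('pics/open.png',np.vstack([b,a])[:600] if 0 else cv2.resize(np.hstack([b,a]),(800,350)))
E
```

```text
(no output)
```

View pics/open.png

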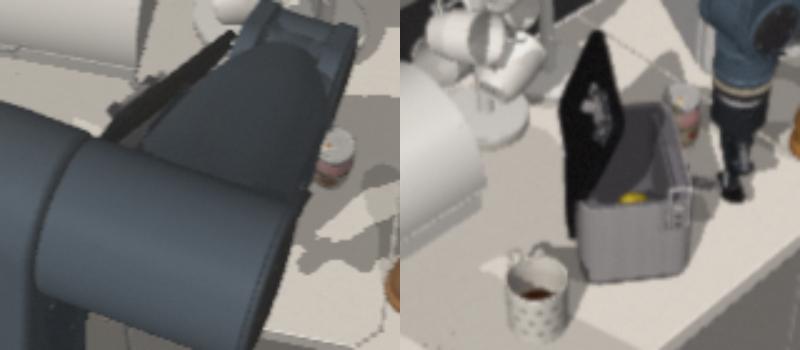

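The right half (scene camera) shows the lid standing nearly upright, with the fingers on the lever at about (732,190). Hold for 2.2 s more.

apply_moves(steps=[1,0,0,0,0,1,0,0,0,0,1,0,0,0,0,1,0,0,0,0,1,0,0,0,0,1,0,0,0,0,1,0,0,0,0,1,0,0,0,0,1,0,0,0,0,1,0,0,0,0])

```text
clock: 10.6
eef_pos: [492.1, -81.2, 71.2]
eef_rot: [[-0.597, -0.803, 0.003], [-0.803, 0.597, 0.0], [-0.002, -0.002, -1.0]]
contact_force: [-8.2, 1.2, 30.7]
grip_width: -0.1
finger_force: 14.7
```

apply_moves(steps=[1,0,0,0,0,1,0,0,0,0,1,0,0,0,0,1,0,0,0,0,1,0,0,0,0,1,0,0,0,0,1,0,0,0,0,1,0,0,0,0,1,0,0,0,0,1,0,0,0,0])

```text
clock: 11.6
eef_pos: [492.1, -81.3, 71.2]
eef_rot: [[-0.597, -0.803, 0.003], [-0.803, 0.597, 0.0], [-0.002, -0.002, -1.0]]
contact_force: [-6.4, 0.6, 30.8]
grip_width: 0.0
finger_force: 14.7
```

apply_moves(steps=[1,0,0,-0.0025,0,1,0,0,-0.005,0,1,0,0,-0.0075,0,1,0,0,-0.01,0,1,0,0,-0.0125,0,1,0,0,-0.015,0,1,0,0,-0.0175,0,1,0,0,-0.02,0,1,0,0,-0.0225,0,1,0,0,-0.025,0])

```text
clock: 12.6
eef_pos: [491.2, -81.5, 89.1]
eef_rot: [[-0.597, -0.802, -0.0], [-0.802, 0.597, -0.0], [0.0, 0.0, -1.0]]
contact_force: [-2.5, -3.0, 4.3]
grip_width: 0.1
finger_force: 2.0
```

apply_moves(steps=[1,0,0,-0.0025,0,1,0,0,-0.005,0,1,0,0,-0.0075,0,1,0,0,-0.01,0,1,0,0,-0.0125,0,1,0,0,-0.015,0,1,0,0,-0.0175,0,1,0,0,-0.02,0,1,0,0,-0.0225,0,1,0,0,-0.025,0])

```text
clock: 13.6
eef_pos: [491.9, -81.5, 109.2]
eef_rot: [[-0.597, -0.802, 0.001], [-0.802, 0.597, -0.0], [-0.0, -0.001, -1.0]]
contact_force: [2.8, 4.3, 4.0]
grip_width: 0.2
finger_force: 2.2
```

apply_moves(steps=[1,0,0,-0.0015,0,1,0,0,-0.003,0,1,0,0,-0.0045,0,1,0,0,-0.006,0,1,0,0,-0.0075,0,1,0,0,-0.009,0,1,0,0,-0.0105,0,1,0,0,-0.012,0,1,0,0,-0.0135,0,1,0,0,-0.015,0])

```text
clock: 14.6
eef_pos: [490.5, -81.9, 120.5]
eef_rot: [[-0.597, -0.802, -0.002], [-0.802, 0.597, -0.001], [0.002, 0.001, -1.0]]
contact_force: [0.3, 0.8, 0.1]
grip_width: 0.4
finger_force: 0.0
```

apply_moves(steps=[1,0,0,-0.05,0,1,0,0,-0.11,0,0.4,-0.02,0.01,-0.1375,0,0.4,-0.06,0.03,-0.1375,0,0.4,-0.11,0.05,-0.1375,0,0.4,-0.1225,0.057,-0.1375,0,0.4,-0.1225,0.057,-0.1375,0,0.4,-0.1225,0.057,-0.1375,0,0.4,-0.1225,0.057,-0.1375,0])

```text
clock: 15.5
eef_pos: [512.8, 23.2, 230.6]
eef_rot: [[-0.598, -0.802, -0.001], [-0.802, 0.598, -0.001], [0.001, 0.0, -1.0]]
contact_force: [-0.5, 0.4, 0.2]
grip_width: 25.9
finger_force: 0.0
```

```bash
python3 - <<'E'
from h import *
s=monitor.read_state();W=wcam();im=read_camera('wrist')[...,::-1].copy()
print(s['clock'],s['eef_pos'],s['grip_width'])
u=wproj(W,(512.3,25.2,191))[0];print(u);cv2.circle(im,tuple(int(v) for v in u),1,(0,0,255),-1)
cv2.imwrite('pics/w4.png',cv2.resize(im[150:300,200:420],None,fx=3.5,fy=3.5))
E
```

```text
15.5 [512.78872385  23.19701165 230.63225263] 25.912340936414097
[322.54813588 224.93588672]
```

View pics/w4.png

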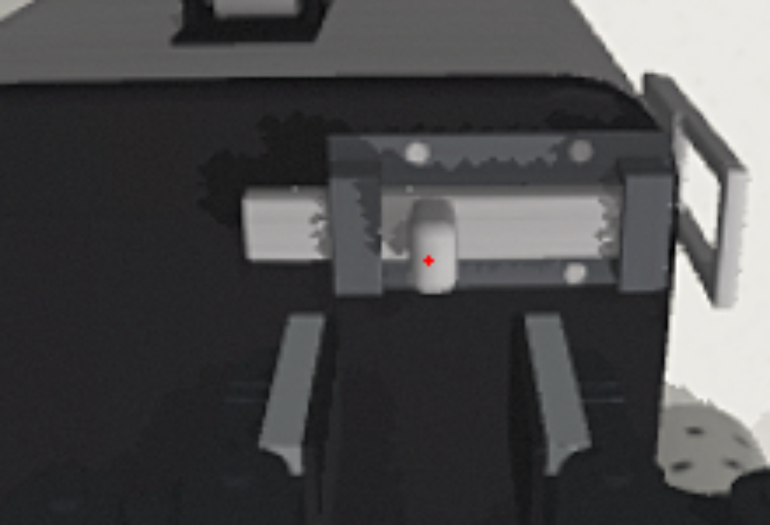

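The lid is shut, the bolt is clear of the staple, and the knob is at the predicted dot (crop 430,260). Grip it and push home.

apply_moves(steps=[0.4,-0.0016,0.002,0.03,0,0.4,-0.0016,0.002,0.058,0,0.4,-0.0016,0.002,0.058,0,0.4,-0.0016,0.002,0.058,0,1,-0.0016,0.002,0.058,0,1,-0.0016,0.002,0.058,0,1,-0.0016,0.002,0.058,0,1,-0.0016,0.002,0.058,0,1,-0.0016,0.002,0.058,0], grip_force=20)

```text
clock: 16.45
eef_pos: [513.1, 26.2, 185.6]
eef_rot: [[-0.597, -0.802, 0.002], [-0.802, 0.597, -0.0], [-0.001, -0.001, -1.0]]
contact_force: [-2.8, -0.8, 7.2]
grip_width: 7.8
finger_force: 23.1
```

apply_moves(steps=[1,0,0.006,0,0,1,0,0.012,0,0,1,0,0.018,0,0,1,0,0.024,0,0,1,0,0.028,0,0,1,0,0.03,0,0,1,0,0.03,0,0,1,0,0.03,0,0])

```text
clock: 17.25
eef_pos: [495.2, 39.4, 185.7]
eef_rot: [[-0.597, -0.802, 0.004], [-0.802, 0.597, -0.003], [-0.0, -0.005, -1.0]]
contact_force: [2.7, -7.2, 3.4]
grip_width: 8.0
finger_force: 22.8
```

apply_moves(steps=[1,0,0.003,0,0,1,0,0.003,0,0,1,0,0.003,0,0])

```text
clock: 17.55
eef_pos: [495.0, 39.6, 185.9]
eef_rot: [[-0.598, -0.801, 0.007], [-0.801, 0.598, -0.006], [0.0, -0.009, -1.0]]
contact_force: [9.5, -13.4, -1.1]
grip_width: 7.7
finger_force: 22.5
```

apply_moves(steps=[0.4,0,-0.002,0,0,0.4,0,-0.002,0,0,0.4,0,-0.002,0,0,0.4,0,-0.002,-0.02,0,0.4,0,-0.002,-0.07,0,0.4,0,-0.002,-0.1,0,0.4,0,-0.002,-0.1,0,0.4,0,-0.002,-0.1,0])

```text
clock: 18.35
eef_pos: [492.9, 41.3, 264.5]
eef_rot: [[-0.597, -0.803, 0.001], [-0.803, 0.597, 0.0], [-0.0, -0.0, -1.0]]
contact_force: [-0.5, -0.2, -0.0]
grip_width: 25.7
finger_force: 0.0
```

```bash
python3 - <<'E'
from h import *
s=monitor.read_state();W=wcam();im=read_camera('wrist')[...,::-1].copy()
print(s['clock'],s['eef_pos'],s['grip_width'],s['contact_force'])
u=wproj(W,(494.7,38.3,191))[0];cv2.circle(im,tuple(int(v) for v in u),1,(0,0,255),-1)
cv2.imwrite('pics/w5.png',cv2.resize(im[60:300,140:460],None,fx=2.4,fy=2.4))
E
```

```text
18.35 [492.88726477  41.32325138 264.47809537] 25.696954522694664 [-0.46233573 -0.22431868 -0.03526834]
```

View pics/w5.png

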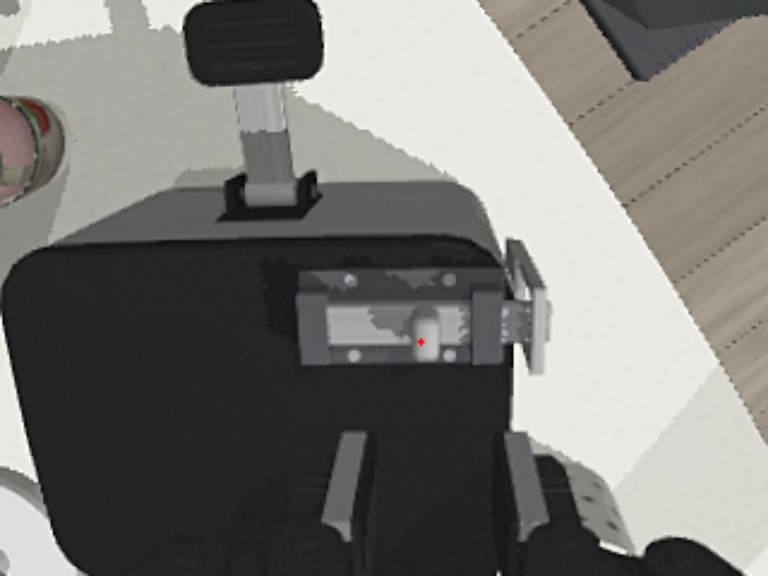

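The bolt is home with its tip in the staple (530,320), the lid is shut, the lever is up, and the gripper is clear. Handing in.

```bash
python3 -c "
from workcell import order
print(order.close_job())"
```

```text
the job is handed in; nothing more can be done
None
```

I handed the job in at about 18 s: bolt drawn, lid held fully open for about three seconds and lowered slowly, bolt pushed home again; the hand-in returned no verdict.

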